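# Size a rod in the floating-ring gauge

### The arm

A 7-joint arm with a two-finger parallel gripper is mounted at the origin on a cart in front of the work surface, level with it; the furniture and walls round the work are solid. World frame = base frame: x ahead of the robot, y to its left, z up, the work surface at z = 0. Lengths are in m, angles in rad, forces in N, time in s.
With the tool pointing down it reaches from about 0.4 to 0.85 m from the base axis. Payload 4.4 kg.
Tool frame: the origin (TCP) lies midway between the tips of the shut fingers; the grasp point (between the pads) lies 19 mm behind it (r.pinch_z is the distance from the TCP to the grasp point, in m); z points along the fingers, y is the line along which they close (so a half turn about z gives the same grasp; the last joint's range is limited). The gripper opens to 94 mm and grips with 3 to 60 N. Pads are 16 mm wide; open, the fingers measure 119 mm over their backs; the gripper's body (75 mm by 177 mm) begins 78 mm behind the grasp point.
Start: joints at [1.278, 0.628, 0.038, 1.517, -0.027, 0.996, -0.02], TCP at [0.146, -0.633, 0.205] pointing down, gripper open.
Joint ranges: [-3.06, 3.06], [-0.37, 2.12], [-1.25, 1.32], [0.18, 2.47], [-1.1, 4.24], [0.23, 1.98], [-2.94, 2.94]. Speed limits (rad/s): [2.57, 2.57, 3.14, 3.14, 3.14, 3.14, 3.14].

### API

Orientations are given as a unit quaternion [w, x, y, z].
In Python, from cell import r gives the robot as it stands.
- The arm moves only by the shell command python3 -m pendant 'ROWS' [FORCE]. ROWS is text: rows parted by semicolons, each of 7 numbers parted by spaces: the shift along the world's x, y, z in cm, then the turn, a rotation vector about the world's x, y, z in degrees, then the finger opening in cm, from 0 to 9.4. In form: tx ty tz rx ry rz grip; .... A call has 1 to 10 rows; each row is the pose to reach, as a shift and turn from the pose commanded when the call began; what a row does not reach only later rows make up. A row lasts 1/8 s, in which the tool goes at most 62.5 mm and 10.7 degrees, less where a joint would pass 70% of its speed; a pose out of reach is approached as far as the arm can. A call with a gripper value outside its range is refused whole. The fingers move at their own pace and stop on an object; FORCE is the grip in N (left out, the last holds). Time passes only in rows, so rows that repeat a pose let the fingers close. It gives the time, the measured TCP pose, the force, the opening and the grip force at its end, in the units of the state.
- r.state(): the state, without advancing time (a new reading comes with each control period).
- r.get_image(name): name is "scene" or "side" or "wrist"; returns a dict with "img" (384x512x3 uint8, red, green, blue), "z_map" (384x512 float32, m along the optical axis (not along the pixel's ray), 0 where there is no reading), "fx", "fy", "cx", "cy" (pixels), "eye" and "attitude" of the camera in the world. Camera axes: x right, y up, looking along -z (the intrinsics and any distortion apply to the point x, -y, -z); pixel columns grow to the right and rows downward; lengths in m; the calibration is good to about 2 mm. A picture is of the moment at which its call begins.
- r.sign_off(): hands the job in; it is judged then, once.
The state is a dict: "time": time; "qpos": joint angles; "joint_velocities": joint speeds; "joint_efforts": joint torques, N m; "position": TCP position; "ee_rot": TCP orientation; "wrist_force": force on the tool from outside, world axes, zero at the start; "moment": the same for the moment, N m; "width": opening from 0.0 (shut) to 1.0 (fully open); "gripper_force": force on a finger pad.
Only numpy, scipy, OpenCV 4.12 (cv2) and the standard library are available. Lean on these libraries where they do the work, as an engineer would, in place of code of your own. Each camera call takes 0.05 s, during which the arm holds its last target. There are 200 camera calls.

### The job

Take the rod that hangs alone in the single stand and size it in the ring gauge: lower it nose first from the top through the rings, pushing gently past those that only drag, until it comes up hard against a ring too small for it. Press it home there with about 12 N for a moment, then let go and leave it standing fully seated in that ring; do not drop it in or force it (keep under 25 N), and leave the two rods in the other stand alone.

Things in the scene. Friction and masses are not known exactly. Their poses are not given: they have to be found in the camera images.
- gauge: sizing gauge, fixed: base plate 100 x 78 x 10 mm, two aluminium cheeks (84 x 9 mm, to 96 mm high, inner faces 28 mm either side of the middle) and between them four steel rings, one above the other, 44 mm outside, 6 mm thick, upper faces 90, 70, 50, 30 mm above the origin, bores 28, 22.5, 17, 11.5 mm from the top down. Origin: centre of the underside; z up, x along the cheeks
- gauge_mouth (a point): middle line of the gauge at the top ring's upper face. Each ring floats: it slides up to 6 mm either way along the gauge's x (not y) against about 2 N friction, without spring, and starts 2.5 to 3.4 mm off the middle. A nose lowered on the middle line pushes a ring that is big enough into line; this drag takes up to about 8 N downward. The point does not move with the rings
- gauge_floor (a point): middle line of the gauge at the top of the base plate, 80 mm below gauge_mouth. A ring too small for the shank slides until it is centred on the nose's cone, then stops it hard: the tip then stands 5.7 mm below that ring's upper face. A rod pushed some mm off line by one ring may catch with its tip on the flat face of the next: back up a little and shift it along the gauge's x
- single_stand: wooden stand, fixed, 62 x 56 mm and 100 mm high, open at two sides, with one 29 mm hole in its top in which one rod hangs by its collar (handle above). Origin: centre of the underside
- pair_stand: wooden stand, fixed, 112 x 56 mm and 100 mm high, with two 29 mm holes 24 mm either side of the middle along its x axis, in which the other two rods hang by their collars. Origin: centre of the underside
- rod_a: aluminium rod, about 0.1 kg, one of three alike but for shank diameter (26, 20.5, 15 mm) and shuffled over the holes. Origin: centre of the nose tip, z up the rod. From the tip up: cone 7.7 mm long (40 degree half angle, tip 13 mm narrower than shank), shank to 85 mm, collar 40 mm across from 85 to 90 mm, square handle 14 x 14 mm from 90 to 130 mm, flats along x and y
- rod_b: aluminium rod, about 0.1 kg, one of three alike but for shank diameter (26, 20.5, 15 mm) and shuffled over the holes. Origin: centre of the nose tip, z up the rod. From the tip up: cone 7.7 mm long (40 degree half angle, tip 13 mm narrower than shank), shank to 85 mm, collar 40 mm across from 85 to 90 mm, square handle 14 x 14 mm from 90 to 130 mm, flats along x and y
- rod_c: aluminium rod, about 0.1 kg, one of three alike but for shank diameter (26, 20.5, 15 mm) and shuffled over the holes. Origin: centre of the nose tip, z up the rod. From the tip up: cone 7.7 mm long (40 degree half angle, tip 13 mm narrower than shank), shank to 85 mm, collar 40 mm across from 85 to 90 mm, square handle 14 x 14 mm from 90 to 130 mm, flats along x and y
Not all that is in view belongs to the job. What is shaped like the rod_c but orange or yellow is not meant.

How it is judged:
On the way, in this order (a step that is already met when the one before it is completed fails the run):
1. one rod is lifted clear of its stand (height (world z) of any of rod_a, rod_b, rod_c above 0.1 m), for 0.1 s.
2. its nose has entered the top ring (((z of rod_a in the frame of gauge between 0.065 and 0.085 m and horizontal distance between rod_a and gauge_mouth below 0.009 m) or (z of rod_b in the frame of gauge between 0.065 and 0.085 m and horizontal distance between rod_b and gauge_mouth below 0.009 m) or (z of rod_c in the frame of gauge between 0.065 and 0.085 m and horizontal distance between rod_c and gauge_mouth below 0.009 m))), for 0.05 s.
3. it is pressed home against the ring that stops it, with 5 N or more (((z of rod_a in the frame of gauge between 0.0613 and 0.0665 m and contact force between rod_a and gauge above 5 N) or (z of rod_b in the frame of gauge between 0.0413 and 0.0465 m and contact force between rod_b and gauge above 5 N) or (z of rod_c in the frame of gauge between 0.0213 and 0.0265 m and contact force between rod_c and gauge above 5 N))), for 0.15 s.
At the end, for the whole second after the job is handed in: The rod from the single stand stands in the gauge, seated in the ring that stops it (tip 5.7 mm below that ring's upper face, within 2.2 mm above or 3 mm below), tip within 6 mm of the middle line, within 0.15 rad of upright, at rest; the other two rods hang in the pair stand, moved less than 15 mm (((z of rod_a in the frame of gauge between 0.0613 and 0.0665 m and horizontal distance between rod_a and gauge_mouth below 0.006 m and angle between rod_a's own z axis and vertical below 0.15 rad and linear speed of rod_a below 0.02 m/s and distance of each of rod_b, rod_c from where it was at the start of the episode below 0.015 m and horizontal distance between each of rod_b, rod_c and pair_stand below 0.045 m) or (z of rod_b in the frame of gauge between 0.0413 and 0.0465 m and horizontal distance between rod_b and gauge_mouth below 0.006 m and angle between rod_b's own z axis and vertical below 0.15 rad and linear speed of rod_b below 0.02 m/s and distance of each of rod_a, rod_c from where it was at the start of the episode below 0.015 m and horizontal distance between each of rod_a, rod_c and pair_stand below 0.045 m) or (z of rod_c in the frame of gauge between 0.0213 and 0.0265 m and horizontal distance between rod_c and gauge_mouth below 0.006 m and angle between rod_c's own z axis and vertical below 0.15 rad and linear speed of rod_c below 0.02 m/s and distance of each of rod_a, rod_b from where it was at the start of the episode below 0.015 m and horizontal distance between each of rod_a, rod_b and pair_stand below 0.045 m))); the robot touches nothing.
It fails at once if a rod is pressed into the gauge with more than 25 N (contact force between any of rod_a, rod_b, rod_c and gauge above 25 N).
It fails at once if a rod is dropped or rammed into the gauge (faster than 0.25 m/s between the rings) ((z of rod_a in the frame of gauge below 0.088 m and horizontal distance between rod_a and gauge_mouth below 0.02 m and linear speed of rod_a above 0.25 m/s) or (z of rod_b in the frame of gauge below 0.088 m and horizontal distance between rod_b and gauge_mouth below 0.02 m and linear speed of rod_b above 0.25 m/s) or (z of rod_c in the frame of gauge below 0.088 m and horizontal distance between rod_c and gauge_mouth below 0.02 m and linear speed of rod_c above 0.25 m/s)).
It also fails if it takes over 48 s, if anything falls off the work surface, if the arm or the gripper's body presses on something with over 40 N, if the wrist force passes 120 N, or if a joint passes its speed limit or range.

## Working session

There is one attempt and no reset: what is moved stays moved. The work goes in short steps, Python scripts to look and compute and a shell command to move; the robot and the scene stay as the last step left them, time stands still between calls to the robot, and variables do not carry over. Pictures are saved under pics/ and viewed, at most 10 in all, crops included, and the job is handed in when it is done.

```bash
mkdir -p pics; cat > h.py <<'E'
import numpy as np,cv2
from cell import r
from scipy.spatial.transform import Rotation as R
def cloud(c):
    z=c["z_map"];h,w=z.shape
    v,u=np.mgrid[0:h,0:w]
    p=np.stack([(u-c["cx"])/c["fx"]*z,-(v-c["cy"])/c["fy"]*z,-z],-1)
    a=np.array(c["attitude"])
    M=a if a.shape==(3,3) else R.from_quat(a[[1,2,3,0]]).as_matrix()
    P=p@M.T+np.array(c["eye"]); P[z==0]=np.nan
    return P
E
python3 - <<'E'
from h import *
ims=[]
for n in ["scene","side"]:
    c=r.get_image(n); print(n,{k:v for k,v in c.items() if k not in("img","z_map")})
    np.savez("pics/"+n,P=cloud(c),img=c["img"])
    cv2.imwrite(f"pics/{n}.png",c["img"][:,:,::-1])
print(r.state())
E
```

```text
scene {'fx': 418.75018501285325, 'fy': 418.75018501285325, 'cx': 251.99637163356468, 'cy': 195.26681470533595, 'eye': array([-0.01983954, -1.06357315,  0.67182029]), 'attitude': array([ 0.8433284 ,  0.48659812, -0.11618547, -0.19626621])}
side {'fx': 425.9745804712815, 'fy': 425.9745804712815, 'cx': 253.76983232743694, 'cy': 185.66089105027248, 'eye': array([0.02099644, 0.81743071, 0.84321117]), 'attitude': array([-0.1874738 , -0.092759  ,  0.44211306,  0.87223012])}
{'time': 0.1, 'qpos': array([ 1.2782004 ,  0.62921196,  0.03846428,  1.51822306, -0.02703079,
        0.99631493, -0.01997512]), 'joint_velocities': array([ 0.0005056 , -0.00092752,  0.00060922, -0.00379551, -0.00119784,
       -0.00089813, -0.00080981]), 'joint_efforts': array([ 2.05637094e-03, -5.50782573e+01,  1.14717074e+00, -1.87115997e+01,
       -5.22175175e-02,  1.91884482e-02,  4.38833490e-05]), 'position': array([ 0.14605557, -0.63278441,  0.20468782]), 'ee_rot': array([-8.14389665e-04,  9.93577380e-01,  1.13151749e-01, -9.21845327e-05]), 'wrist_force': array([-0.45354348, -0.88617557, -0.11976139]), 'moment': array([ 0.02019097,  0.05452575, -0.01489091]), 'gripper_force': 0.0, 'width': 1.003058771467026}
```

View pics/scene.png

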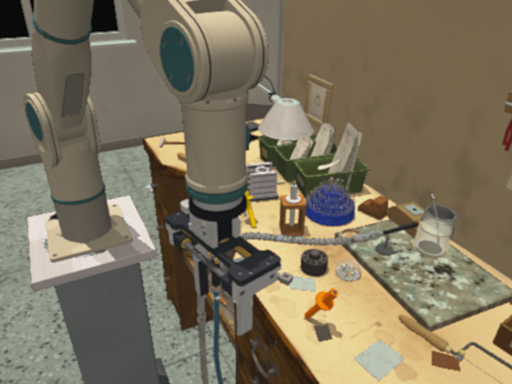

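View pics/side.png

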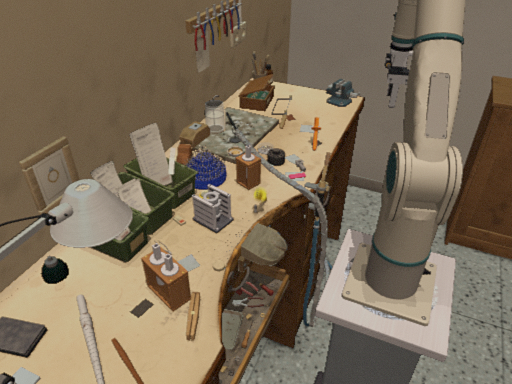

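The scene view is mostly hidden by the arm. The side view shows the single stand at about (248,168), the gauge at (212,208) and the pair stand at (166,278). Yellow and orange decoys stand near (260,200) and (316,130).

```bash
python3 - <<'E'
from h import *
d=np.load("pics/side.npz");im=d["img"][:,:,::-1];P=d["P"]
cr=im[130:250,180:320];cv2.imwrite("pics/c1.png",cv2.resize(cr,None,fx=5,fy=5,interpolation=cv2.INTER_CUBIC))
def show(name,P,u0,u1,v0,v1,zl,zh):
    Q=P[v0:v1,u0:u1].reshape(-1,3);Q=Q[(Q[:,2]>zl)&(Q[:,2]<zh)]
    if len(Q)<5: print(name,len(Q));return
    rect=cv2.minAreaRect(Q[:,:2].astype(np.float32))
    print(name,len(Q),"med",np.median(Q,0).round(4),"min",Q.min(0).round(4),"max",Q.max(0).round(4),"rect",np.round(rect[0],4),np.round(rect[1],4),round(rect[2],1))
show("single top",P,230,268,145,192,.094,.1035)
show("handle top",P,230,268,135,192,.137,.16)
show("handle",P,230,268,135,192,.11,.16)
show("gauge top",P,190,236,178,232,.0935,.1)
show("gauge rings",P,190,236,178,232,.086,.0925)
show("gauge all",P,190,236,178,232,.02,.1)
show("pair top",P,140,192,240,308,.094,.1035)
d2=np.load("pics/scene.npz");P2=d2["P"]
show("S single top",P2,275,310,175,240,.094,.1035)
show("S handle",P2,275,310,175,240,.11,.16)
show("S handletop",P2,275,310,175,240,.137,.16)
show("S gauge top",P2,246,282,150,205,.0935,.1)
print("table z",np.nanmedian(P[225:240,240:250].reshape(-1,3),0), np.nanmedian(P[262:268,180:196].reshape(-1,3),0))
E
```

```text
single top 150 med [ 0.5052 -0.228   0.0989] min [ 0.4747 -0.2679  0.094 ] max [ 0.5528 -0.2032  0.1035] rect [ 0.5141 -0.2393] [0.0582 0.0699] 67.5
handle top 19 med [ 0.5134 -0.2379  0.1425] min [ 0.5057 -0.245   0.1375] max [ 0.5206 -0.2314  0.1478] rect [ 0.5123 -0.2383] [0.0113 0.0148] 75.6
handle 62 med [ 0.5119 -0.236   0.1307] min [ 0.5057 -0.2481  0.1114] max [ 0.5227 -0.2292  0.1478] rect [ 0.5128 -0.2374] [0.0162 0.0182] 24.6
gauge top 110 med [ 0.5314 -0.0011  0.0951] min [ 0.4831 -0.0665  0.0935] max [0.5772 0.0218 0.0985] rect [ 0.5308 -0.0217] [0.0772 0.0835] 75.6
gauge rings 174 med [ 0.5293 -0.0282  0.0889] min [ 0.4814 -0.0716  0.086 ] max [0.5769 0.0236 0.0924] rect [ 0.5294 -0.023 ] [0.0796 0.083 ] 76.0
gauge all 1260 med [ 0.5321 -0.0377  0.06  ] min [ 0.4791 -0.1978  0.0201] max [0.6627 0.0257 0.0985] rect [ 0.5665 -0.0722] [0.1096 0.2379] 36.2
pair top 553 med [0.4863 0.2757 0.0993] min [0.4369 0.2195 0.0941] max [0.5593 0.3106 0.1035] rect [0.4984 0.2653] [0.0578 0.1159] 68.0
S single top 224 med [ 0.5019 -0.2534  0.0988] min [ 0.473  -0.2799  0.094 ] max [ 0.5484 -0.2061  0.1035] rect [ 0.5103 -0.2439] [0.0629 0.0618] 68.3
S handle 85 med [ 0.5079 -0.2491  0.1311] min [ 0.5017 -0.2534  0.1106] max [ 0.5164 -0.2368  0.1447] rect [ 0.5096 -0.2453] [0.0158 0.0144] 81.3
S handletop 29 med [ 0.5086 -0.2465  0.1424] min [ 0.5031 -0.2534  0.1372] max [ 0.5164 -0.2374  0.1447] rect [ 0.5097 -0.2453] [0.0132 0.0161] 2.2
S gauge top 77 med [ 0.5144 -0.054   0.0947] min [ 0.4213 -0.2422  0.0935] max [0.57   0.0168 0.0996] rect [ 0.4883 -0.1054] [0.2607 0.0947] 67.0
table z [ 0.41963328 -0.01399273 -0.00160575] [0.4981082  0.1664615  0.00134202]
```

View pics/c1.png

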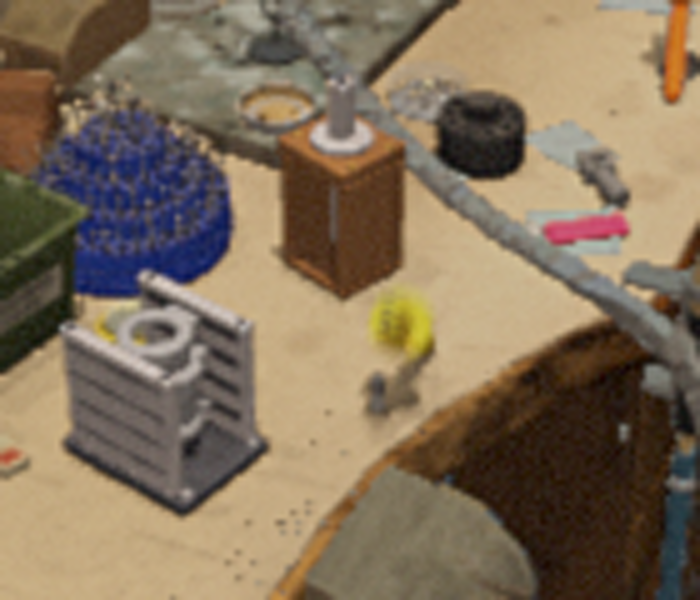

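The crop shows the handle above the single stand at crop (342,105), the gauge with its top ring at (155,330), and the gooseneck hose passing behind the stand. Next I'll get the hose height and the cheek direction.

```bash
python3 - <<'E'
from h import *
d=np.load("pics/side.npz");P=d["P"]
for n,(x,y) in dict(hose1=(395,130),hose2=(450,190),hose3=(560,260),hose0=(310,40),hose4=(650,330),blue=(120,130),green=(30,200),lamp=(0,0)).items():
    u,v=180+x/5,130+y/5; print(n,P[int(v),int(u)].round(3))
print("lamp",P[200:225,70:110].reshape(-1,3)[::200].round(2))
Q=P[178:232,190:236].reshape(-1,3);Q=Q[(Q[:,2]>.0925)&(Q[:,2]<.1)]
for t in range(60,90,5): pass
best=[]
for t in np.radians(np.arange(-180,0,1)):
    n=np.array([-np.sin(t),np.cos(t)]); s=Q[:,:2]@n
    best.append((np.histogram(s,bins=np.arange(s.min()-.002,s.max()+.004,.004))[0].astype(float)**2).sum())
b=np.argsort(best)[::-1][:8]; print("cheek dir deg",b-180)
t=np.radians(b[0]-180);s=Q[:,:2]@[-np.sin(t),np.cos(t)];print(np.histogram(s,12)); l=Q[:,:2]@[np.cos(t),np.sin(t)];print(l.min(),l.max())
st=r.state();print(R.from_quat(st["ee_rot"][[1,2,3,0]]).as_matrix().round(3))
E
```

```text
hose1 [ 0.523 -0.356  0.036]
hose2 [ 0.46  -0.304  0.035]
hose3 [ 0.362 -0.253  0.039]
hose0 [ 0.615 -0.409  0.06 ]
hose4 [ 0.292 -0.229  0.021]
blue [ 0.66  -0.211  0.084]
green [ 0.677 -0.124  0.077]
lamp [ 0.885 -0.412  0.03 ]
lamp [[0.76 0.26 0.2 ]
 [0.76 0.26 0.19]
 [0.74 0.28 0.19]
 [0.75 0.28 0.17]
 [0.75 0.28 0.16]]
cheek dir deg [-14 -15 -12 -11 -13 -16 -17 -10]
(array([34, 26,  0,  0,  1,  0,  0,  0,  0,  0, 28, 39]), array([0.06855807, 0.07499848, 0.08143889, 0.0878793 , 0.09431971,
       0.10076012, 0.10720053, 0.11364094, 0.12008135, 0.12652176,
       0.13296217, 0.13940258, 0.145843  ]))
0.4780635549464574 0.5617858784127729
[[ 0.974  0.225 -0.   ]
 [ 0.225 -0.974  0.002]
 [ 0.    -0.002 -1.   ]]
```

```bash
python3 -m pendant '0 0 6 0 0 0 9.4; 4 5 13 0 0 0 9.4; 9 10 15 0 0 0 9.4; 13 15 15 0 0 0 9.4; 17 20 15 0 0 0 9.4; 21 25 15 0 0 0 9.4; 25 30 15 0 0 0 9.4; 29 35 15 0 0 0 9.4; 31 38 15 0 0 0 9.4; 31 38 15 0 0 0 9.4'
```

```text
time: 1.35
position: [0.4584, -0.2489, 0.3552]
ee_rot: [-0.001, 0.993, 0.117, 0.0]
wrist_force: [-0.4, -0.5, -0.1]
width: 1.003
gripper_force: 0.0
```

Gauge: centre (0.530, -0.022), x axis at -14°. The arm has reached its look pose, so I'll take wrist and scene images.

```bash
python3 - <<'E'
from h import *
ims=[]
for n in ["wrist","scene"]:
    c=r.get_image(n);P=cloud(c);np.savez("pics/w1"+n,P=P,img=c["img"]);ims.append(c["img"][:,:,::-1])
    print(n,c["eye"].round(3))
    m=(np.linalg.norm(P[...,:2]-[.511,-.242],axis=-1)<.04)
    for zl,zh in((.137,.16),(.11,.16),(.096,.1025)):
        Q=P[m&(P[...,2]>zl)&(P[...,2]<zh)]
        if len(Q)>5:
            rc=cv2.minAreaRect(Q[:,:2].astype(np.float32)); print(zl,len(Q),np.median(Q,0).round(4),np.round(rc[0],4),np.round(rc[1],4),rc[2])
cv2.imwrite("pics/w1.png",ims[0])
E
```

```text
wrist [ 0.525 -0.234  0.534]
0.137 109 [ 0.5104 -0.2451  0.1443] [ 0.5105 -0.2452] [0.0139 0.0137] 77.22211456298828
0.11 115 [ 0.5106 -0.245   0.1442] [ 0.5106 -0.2451] [0.014 0.014] 79.455078125
0.096 1011 [ 0.5124 -0.2442  0.0992] [ 0.5105 -0.2452] [0.056  0.0618] 67.75377655029297
scene [-0.02  -1.064  0.672]
0.137 29 [ 0.5076 -0.2483  0.1434] [ 0.5088 -0.2453] [0.0163 0.0144] 87.09416198730469
0.11 84 [ 0.5068 -0.2492  0.1318] [ 0.5091 -0.2453] [0.0177 0.0157] 76.92735290527344
0.096 175 [ 0.5022 -0.2535  0.0988] [ 0.51   -0.2448] [0.0606 0.0618] 67.42676544189453
```

View pics/w1.png

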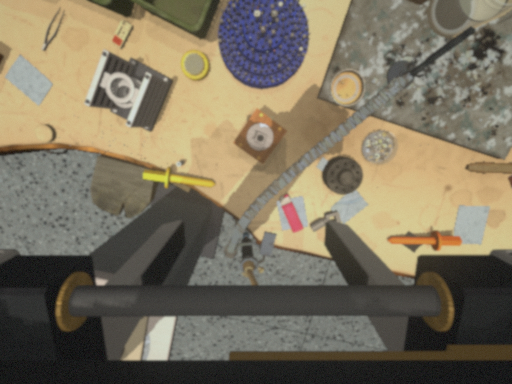

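Wrist view: the handle is at (260,136), square in the single stand, and the gauge ring is at (122,90). Handle at (0.5105, -0.2452), top at 0.144, which matches the expected 0.145. I'll turn -25° and look closer.

```bash
python3 -m pendant '0 0 -4 0 0 -10 9.4; -1 1 -9 0 0 -20 9.4; -1.4 1.8 -14 0 0 -25 9.4; -1.4 1.8 -14 0 0 -25 9.4; -1.4 1.8 -14 0 0 -25 9.4'
python3 - <<'E'
from h import *
d=np.load("pics/w1wrist.npz");P=d["P"]
m=np.linalg.norm(P[...,:2]-[.53,-.022],axis=-1)<.055
Q=P[m&(P[...,2]>.0925)&(P[...,2]<.1)];rc=cv2.minAreaRect(Q[:,:2].astype(np.float32));print("gauge w",len(Q),rc)
c=r.get_image("wrist");P=cloud(c)
m=(np.linalg.norm(P[...,:2]-[.5105,-.245],axis=-1)<.03)&(P[...,2]>.137)&(P[...,2]<.15)
Q=P[m];print(len(Q),np.median(Q,0),cv2.minAreaRect(Q[:,:2].astype(np.float32)),Q[:,:2].min(0),Q[:,:2].max(0))
v,u=np.where(m);v0,u0=int(v.mean()),int(u.mean());print(u0,v0)
cr=c["img"][max(0,v0-45):v0+45,max(0,u0-60):u0+60,::-1];cv2.imwrite("pics/w2.png",cv2.resize(cr,None,fx=6,fy=6,interpolation=cv2.INTER_CUBIC))
E
```

```text
time: 2.08
position: [0.4429, -0.2375, 0.217]
ee_rot: [0.001, 0.994, -0.105, 0.001]
wrist_force: [-0.4, -0.0, -0.6]
width: 1.0
gripper_force: 0.0
gauge w 758 ((0.5278951525688171, -0.0277341790497303), (0.07484421133995056, 0.08382300287485123), 75.75458526611328)
267 [ 0.51063008 -0.24523773  0.14426873] ((0.5108655095100403, -0.24479787051677704), (0.013700563460588455, 0.013396686874330044), 77.86349487304688) [ 0.50290527 -0.25272082] [ 0.51790434 -0.23746894]
244 126
```

View pics/w2.png

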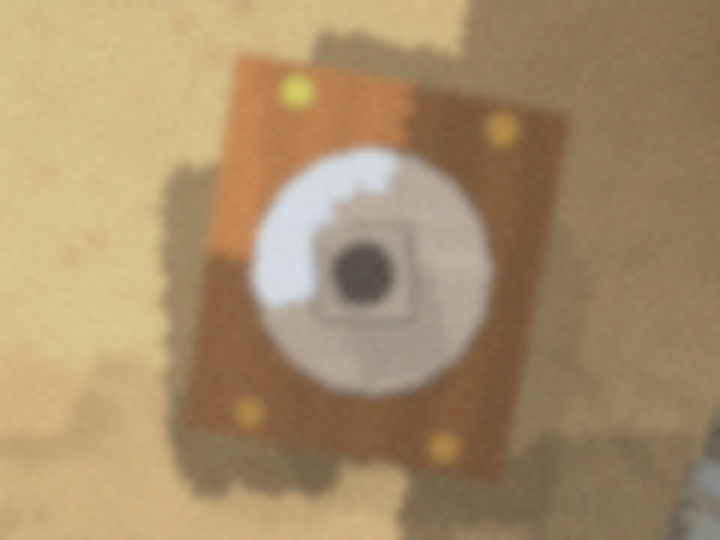

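The handle at crop (363,272) is square to the gripper. I'll move over it.

```bash
python3 -m pendant '3.5 -0.4 0 0 0 0 9.4; 6.8 -0.8 -1 0 0 0 9.4; 6.8 -0.8 -1 0 0 0 9.4; 6.8 -0.8 -1 0 0 0 9.4'; python3 -c "
from h import *
s=r.state();print(s['position'],s['joint_velocities'].round(3),R.from_quat(s['ee_rot'][[1,2,3,0]]).as_matrix().round(3))"
```

```text
time: 2.62
position: [0.51, -0.2442, 0.2067]
ee_rot: [0.0, 0.994, -0.105, 0.001]
wrist_force: [-0.8, -0.2, 1.1]
width: 1.006
gripper_force: 0.0
[ 0.5100468  -0.24422907  0.20666005] [ 0.001 -0.007  0.002  0.02  -0.002 -0.007 -0.004] [[ 0.978 -0.208  0.001]
 [-0.208 -0.978 -0.001]
 [ 0.001  0.001 -1.   ]]
```

```bash
python3 -m pendant '0.05 -0.1 -4 0 0 0 9.4; 0.05 -0.1 -8 0 0 0 9.4; 0.05 -0.1 -9.6 0 0 0 9.4; 0.05 -0.1 -9.6 0 0 0 5; 0.05 -0.1 -9.6 0 0 0 2; 0.05 -0.1 -9.6 0 0 0 0; 0.05 -0.1 -9.6 0 0 0 0; 0.05 -0.1 -9.6 0 0 0 0; 0.05 -0.1 -9.6 0 0 0 0' 40
```

```text
time: 3.75
position: [0.5107, -0.2444, 0.1096]
ee_rot: [0.0, 0.995, -0.105, 0.0]
wrist_force: [-0.5, 0.5, 0.4]
width: 0.397
gripper_force: 0.0
```

```bash
python3 -m pendant '0 0 0 0 0 0 0;0 0 0 0 0 0 0; 0 0 1 0 0 0 0; 0 0 2 0 0 0 0'
```

```text
time: 4.25
position: [0.5107, -0.2444, 0.1302]
ee_rot: [0.0, 0.995, -0.105, 0.0]
wrist_force: [0.4, 0.5, 0.2]
width: 0.143
gripper_force: 40.0
```

```bash
python3 -m pendant '0 0 3 0 0 0 0;0 0 6 0 0 0 0; 0 0 10.5 0 0 0 0; 0 0 10.5 0 0 0 0; 0 4 10.5 0 0 0 0;0 8 10.5 0 0 0 0;0 11 10.5 0 0 0 0;0 11 10.5 0 0 0 0;0 11 10.5 0 0 0 0'
python3 - <<'E'
from h import *
for n in ("wrist","side","scene"):
    c=r.get_image(n);P=cloud(c);np.savez("pics/g_"+n,P=P,img=c["img"]);cv2.imwrite(f"pics/g_{n}.png",c["img"][:,:,::-1])
    m=np.linalg.norm(P[...,:2]-[.529,-.025],axis=-1)<.06
    Q=P[m&(P[...,2]>.0935)&(P[...,2]<.1)];
    if len(Q)>5: print(n,len(Q),cv2.minAreaRect(Q[:,:2].astype(np.float32)))
E
```

```text
time: 5.38
position: [0.5103, -0.1355, 0.2342]
ee_rot: [0.0, 0.994, -0.105, -0.0]
wrist_force: [0.0, -0.2, -1.0]
width: 0.143
gripper_force: 40.0
wrist 1091 ((0.5280112624168396, -0.027714058756828308), (0.07404179126024246, 0.08368556946516037), 75.90728759765625)
side 110 ((0.5313558578491211, -0.022146716713905334), (0.07882152497768402, 0.08275450021028519), 77.19511413574219)
scene 69 ((0.5266591310501099, -0.02717527747154236), (0.07678189128637314, 0.08087791502475739), 75.80338287353516)
```

View pics/g_side.png

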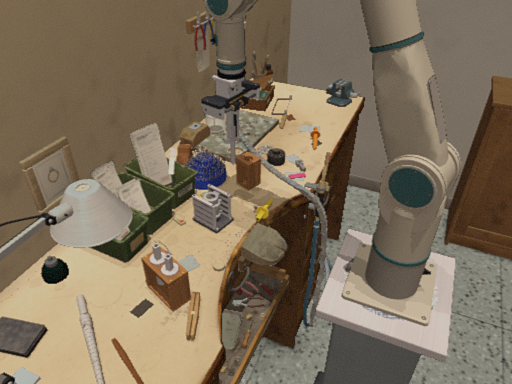

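View pics/g_wrist.png

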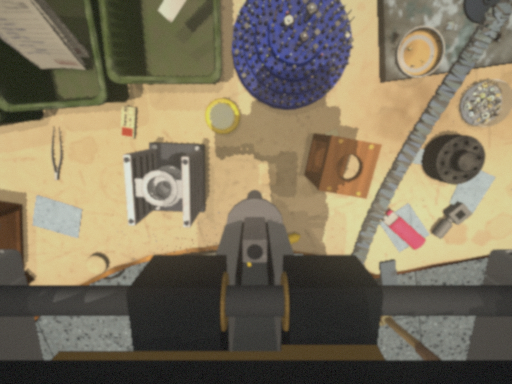

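The side view shows the rod held at about (233,140). The wrist view puts the gauge ring at about (162,188). I'll measure the held rod's diameter, axis and tip.

```bash
python3 - <<'E'
from h import *
for n in ("side","scene","wrist"):
    d=np.load(f"pics/g_{n}.npz");P=d["P"]
    m=(np.linalg.norm(P[...,:2]-[.5103,-.1355],axis=-1)<.035)&(P[...,2]>.11)&(P[...,2]<.26)
    for z in np.arange(.115,.235,.01):
        mm=m&(P[...,2]>=z)&(P[...,2]<z+.01); Q=P[mm]
        if len(Q)<3: continue
        print(n,z.round(3),len(Q),Q.mean(0).round(4),"min",Q.min(0).round(4),"max",Q.max(0).round(4))
E
```

```text
side 0.135 3 [ 0.5109 -0.1304  0.1423] min [ 0.508  -0.1317  0.1392] max [ 0.515  -0.1283  0.1449]
side 0.145 11 [ 0.5126 -0.1282  0.1501] min [ 0.5064 -0.1341  0.145 ] max [ 0.5225 -0.1255  0.1532]
side 0.155 15 [ 0.5122 -0.1287  0.1604] min [ 0.5065 -0.1361  0.1553] max [ 0.5207 -0.1247  0.1648]
side 0.165 13 [ 0.5122 -0.128   0.1701] min [ 0.5067 -0.1312  0.1651] max [ 0.5204 -0.1228  0.1739]
side 0.175 16 [ 0.513  -0.1288  0.1799] min [ 0.5067 -0.1341  0.1758] max [ 0.5192 -0.1241  0.1849]
side 0.185 14 [ 0.5117 -0.129   0.1901] min [ 0.5063 -0.1325  0.1861] max [ 0.5194 -0.1254  0.1945]
side 0.195 15 [ 0.5117 -0.1295  0.2001] min [ 0.5062 -0.1343  0.1957] max [ 0.5185 -0.1264  0.2048]
side 0.205 12 [ 0.5114 -0.1287  0.2092] min [ 0.5066 -0.1343  0.2051] max [ 0.5172 -0.1245  0.2138]
side 0.215 16 [ 0.5104 -0.1226  0.2234] min [ 0.4944 -0.1376  0.2207] max [ 0.5349 -0.1134  0.2249]
side 0.225 57 [ 0.5102 -0.128   0.2273] min [ 0.4949 -0.148   0.2251] max [ 0.5305 -0.1112  0.2332]
scene 0.135 5 [ 0.5112 -0.1385  0.1429] min [ 0.5085 -0.142   0.1412] max [ 0.5157 -0.1316  0.1449]
s
[... 714 characters left out ...]
215 17 [ 0.5038 -0.1494  0.2223] min [ 0.4903 -0.158   0.2153] max [ 0.5244 -0.136   0.2249]
scene 0.225 61 [ 0.5074 -0.1419  0.2273] min [ 0.4912 -0.1565  0.225 ] max [ 0.5287 -0.1211  0.2342]
wrist 0.145 38 [ 0.5167 -0.1387  0.1503] min [ 0.5103 -0.1448  0.1459] max [ 0.5185 -0.1311  0.1549]
wrist 0.155 34 [ 0.5173 -0.1387  0.1604] min [ 0.5138 -0.1443  0.1555] max [ 0.5187 -0.1326  0.1642]
wrist 0.165 24 [ 0.5176 -0.1389  0.169 ] min [ 0.5152 -0.1434  0.1656] max [ 0.5185 -0.1339  0.1735]
wrist 0.215 41 [ 0.5271 -0.1418  0.2237] min [ 0.5147 -0.157   0.222 ] max [ 0.5307 -0.1229  0.2249]
wrist 0.225 1002 [ 0.5214 -0.1395  0.2274] min [ 0.5087 -0.1569  0.225 ] max [ 0.5307 -0.1193  0.235 ]
```

The shank is about 15 mm, so this is rod_c and it should stop in the fourth ring with its tip at 24.3 mm. The tip is now at z≈0.139 and TCP minus tip is about 95 mm. I'll move over the gauge and compare rod and gauge in the same cameras.

```bash
python3 -m pendant '0.6 4 0 0 0 0 0; 1.2 8 0 0 0 0 0; 1.75 10.9 0 0 0 0 0; 1.75 10.9 0 0 0 0 0; 1.75 10.9 0 0 0 0 0;1.75 10.9 0 0 0 0 0'
python3 - <<'E'
from h import *
from scipy.optimize import least_squares
p=r.state()["position"];print(p)
for n in ("wrist","side","scene"):
    c=r.get_image(n);P=cloud(c);cv2.imwrite(f"pics/h_{n}.png",c["img"][:,:,::-1])
    m=np.linalg.norm(P[...,:2]-p[:2],axis=-1)<.06
    Q=P[m&(P[...,2]>.0935)&(P[...,2]<.1)]
    if len(Q)>5:print(n,len(Q),cv2.minAreaRect(Q[:,:2].astype(np.float32)))
    m=np.linalg.norm(P[...,:2]-p[:2],axis=-1)<.02
    Q=P[m&(P[...,2]>.15)&(P[...,2]<.215)]
    f=lambda q:np.hypot(Q[:,0]-q[0]-q[2]*(Q[:,2]-.18),Q[:,1]-q[1]-q[3]*(Q[:,2]-.18))-.0075
    s=least_squares(f,[p[0],p[1],0,0],loss="soft_l1",f_scale=.001);print(n,"rod",len(Q),s.x.round(4))
E
```

```text
time: 6.28
position: [0.5279, -0.0273, 0.2344]
ee_rot: [0.0, 0.994, -0.106, -0.0]
wrist_force: [0.6, -0.0, -1.1]
width: 0.146
gripper_force: 40.0
[ 0.5279499  -0.02734878  0.23441378]
wrist 1018 ((0.5284356474876404, -0.027794010937213898), (0.07349472492933273, 0.08301965892314911), 76.09254455566406)
wrist rod 78 [ 0.5286 -0.029   0.0011  0.0113]
side 102 ((0.5284209847450256, -0.021444201469421387), (0.07861080020666122, 0.08118569105863571), 78.13795471191406)
side rod 104 [ 0.5319 -0.0255 -0.0078 -0.0049]
scene 70 ((0.5270024538040161, -0.026493769139051437), (0.07860195636749268, 0.08152429759502411), 75.17752075195312)
scene rod 92 [ 0.5281 -0.0268  0.0109  0.0082]
```

View pics/h_side.png

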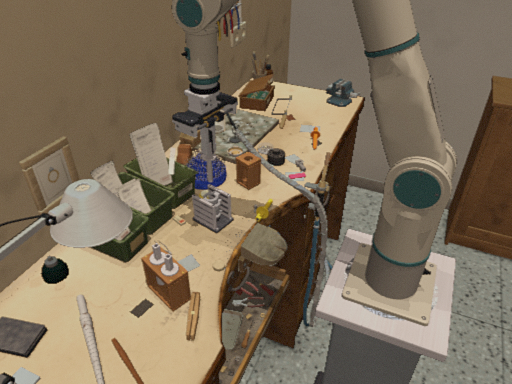

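Side view: the rod is above the gauge at (208,190). Wrist relative offset: shift y by +1 mm. Descending.

```bash
python3 -m pendant '0 0.1 -2 0 0 0 0; 0 0.1 -4 0 0 0 0; 0 0.1 -4.5 0 0 0 0; 0 0.1 -4.8 0 0 0 0; 0 0.1 -5.1 0 0 0 0; 0 0.1 -5.4 0 0 0 0; 0 0.1 -5.7 0 0 0 0; 0 0.1 -5.7 0 0 0 0'
```

```text
time: 7.42
position: [0.528, -0.0243, 0.1773]
ee_rot: [0.0, 0.995, -0.105, -0.0]
wrist_force: [-0.1, 0.1, -0.3]
width: 0.142
gripper_force: 40.0
```

```bash
cat >m.py <<'E'
from h import *
from scipy.optimize import least_squares
for k in range(2):
  s=r.state();p=s["position"];print(p.round(4),s["wrist_force"].round(1))
  for n in ("wrist","scene"):
    c=r.get_image(n);P=cloud(c)
    m=np.linalg.norm(P[...,:2]-[.528,-.0265],axis=-1)<.06
    Q=P[m&(P[...,2]>.0935)&(P[...,2]<.099)]
    m2=np.linalg.norm(Q[:,:2]-[.528,-.0265],axis=-1)>.025;Q=Q[m2]
    if len(Q)>5:print(n,len(Q),np.round(cv2.minAreaRect(Q[:,:2].astype(np.float32))[0],4))
    m=np.linalg.norm(P[...,:2]-p[:2],axis=-1)<.02
    zt=p[2]-.0115;Q=P[m&(P[...,2]>.1)&(P[...,2]<zt-.011)]
    f=lambda q:np.hypot(Q[:,0]-q[0],Q[:,1]-q[1])-.0075
    s=least_squares(f,p[:2],loss="soft_l1",f_scale=.001);print(n,"rod",len(Q),s.x.round(4))
E
python3 m.py
```

```text
[ 0.528  -0.0243  0.1773] [-0.1  0.1 -0.3]
wrist 1489 [ 0.5282 -0.0274]
wrist rod 54 [ 0.5287 -0.0261]
scene 68 [ 0.5276 -0.0283]
scene rod 80 [ 0.5286 -0.0251]
[ 0.5282 -0.0243  0.1775] [-0.7  0.5 -0. ]
wrist 1486 [ 0.5282 -0.0273]
wrist rod 55 [ 0.5288 -0.0262]
scene 67 [ 0.5269 -0.0282]
scene rod 81 [ 0.5285 -0.0248]
```

```bash
python3 -m pendant '-0.05 -0.15 0 0 0 0 0; -0.05 -0.15 -0.3 0 0 0 0; -0.05 -0.15 -0.6 0 0 0 0; -0.05 -0.15 -0.9 0 0 0 0; -0.05 -0.15 -0.9 0 0 0 0'; python3 m.py; python3 -m pendant '0 0 -0.2 0 0 0 0; 0 0 -0.4 0 0 0 0; 0 0 -0.4 0 0 0 0'
```

```text
time: 8.25
position: [0.5274, -0.0258, 0.1681]
ee_rot: [0.0, 0.995, -0.105, -0.0]
wrist_force: [-0.3, 0.5, -0.9]
width: 0.148
gripper_force: 40.0
[ 0.5274 -0.0258  0.1681] [-0.3  0.5 -0.9]
wrist 1572 [ 0.5284 -0.0274]
wrist rod 23 [ 0.528  -0.0276]
scene 62 [ 0.5275 -0.0282]
scene rod 68 [ 0.5286 -0.0262]
[ 0.5277 -0.0258  0.1684] [ 0.1  1.  -0.8]
wrist 1585 [ 0.5283 -0.0274]
wrist rod 22 [ 0.5282 -0.0277]
scene 63 [ 0.5267 -0.0285]
scene rod 68 [ 0.5283 -0.0258]
time: 8.82
position: [0.5275, -0.0259, 0.1642]
ee_rot: [0.0, 0.995, -0.105, -0.0]
wrist_force: [0.2, -0.0, -0.6]
width: 0.147
gripper_force: 40.0
```

```bash
python3 -m pendant '0 0 -0.2 0 0 0 0; 0 0 -0.4 0 0 0 0;0 0 -0.6 0 0 0 0; 0 0 -0.6 0 0 0 0'; python3 -m pendant '0 0 -0.2 0 0 0 0; 0 0 -0.4 0 0 0 0;0 0 -0.6 0 0 0 0; 0 0 -0.8 0 0 0 0; 0 0 -0.8 0 0 0 0'; python3 -m pendant '0 0 -0.15 0 0 0 0; 0 0 -0.3 0 0 0 0; 0 0 -0.3 0 0 0 0'
```

```text
time: 9.32
position: [0.5275, -0.0258, 0.1583]
ee_rot: [0.0, 0.995, -0.105, -0.0]
wrist_force: [0.5, -0.1, 0.2]
width: 0.145
gripper_force: 40.0
time: 9.95
position: [0.5275, -0.0258, 0.1502]
ee_rot: [0.0, 0.995, -0.105, -0.0]
wrist_force: [-0.8, -0.1, -1.7]
width: 0.147
gripper_force: 40.0
time: 10.32
position: [0.5275, -0.0259, 0.1473]
ee_rot: [0.0, 0.995, -0.105, -0.0]
wrist_force: [-0.9, -0.2, -0.8]
width: 0.145
gripper_force: 40.0
```

```bash
for i in 1 2; do python3 -m pendant '0 0 -0.1 0 0 0 0; 0 0 -0.2 0 0 0 0; 0 0 -0.2 0 0 0 0'|grep -E "pos|wrist"; done; python3 -m pendant '0 0 -0.1 0 0 0 0; 0 0 -0.1 0 0 0 0'|grep -E "pos|wrist"
```

```text
position: [0.5276, -0.0258, 0.1454]
wrist_force: [-0.2, 0.0, -0.2]
position: [0.5276, -0.0259, 0.1434]
wrist_force: [-2.4, 0.2, -0.6]
position: [0.5276, -0.0258, 0.1424]
wrist_force: [-1.5, 1.2, -1.4]
```

```bash
for i in 1 2 3; do python3 -m pendant '0 0 -0.1 0 0 0 0; 0 0 -0.1 0 0 0 0'|grep -E "pos|wrist"; done
```

```text
position: [0.5276, -0.0259, 0.1414]
wrist_force: [-2.1, 0.5, -0.7]
position: [0.5276, -0.0258, 0.1404]
wrist_force: [-2.0, 0.5, -0.6]
position: [0.5277, -0.0258, 0.1394]
wrist_force: [-1.7, 0.8, 0.1]
```

```bash
for i in 1 2 3; do python3 -m pendant '0 0 -0.1 0 0 0 0; 0 0 -0.2 0 0 0 0; 0 0 -0.2 0 0 0 0'|grep -E "pos|wrist"; done
```

```text
position: [0.5283, -0.0259, 0.1376]
wrist_force: [-1.1, 0.1, 0.7]
position: [0.5283, -0.0259, 0.1355]
wrist_force: [1.2, 0.1, 0.8]
position: [0.5281, -0.026, 0.1334]
wrist_force: [1.2, 0.2, -0.8]
```

```bash
for i in 1 2; do python3 -m pendant '0 0 -0.1 0 0 0 0; 0 0 -0.2 0 0 0 0; 0 0 -0.2 0 0 0 0'|grep -E "pos|wrist"; done
```

```text
position: [0.5279, -0.0259, 0.1314]
wrist_force: [1.7, -0.6, -0.4]
position: [0.5276, -0.0258, 0.1294]
wrist_force: [1.9, -0.3, 0.2]
```

```bash
for i in 1 2 3 4 5; do python3 -m pendant '0 0 -0.1 0 0 0 0; 0 0 -0.1 0 0 0 0'|grep -E "pos|wrist"; done
```

```text
position: [0.5276, -0.0259, 0.1284]
wrist_force: [2.3, 0.3, -1.2]
position: [0.5276, -0.0258, 0.1274]
wrist_force: [1.1, 0.0, -1.0]
position: [0.5276, -0.0258, 0.1264]
wrist_force: [1.4, -0.8, -0.2]
position: [0.5276, -0.0259, 0.1254]
wrist_force: [1.4, -0.2, -1.1]
position: [0.5277, -0.0259, 0.1244]
wrist_force: [1.3, 0.2, 0.1]
```

```bash
for i in 1 2 3; do python3 -m pendant '0 0 -0.1 0 0 0 0; 0 0 -0.1 0 0 0 0'|grep -E "pos|wrist"; done
```

```text
position: [0.5276, -0.0258, 0.1236]
wrist_force: [0.4, -0.5, 4.1]
position: [0.5275, -0.0257, 0.1228]
wrist_force: [1.0, -0.4, 5.5]
position: [0.5275, -0.0257, 0.1219]
wrist_force: [-0.2, 0.6, 5.7]
```

```bash
for i in 1 2 3; do python3 -m pendant '0 0 -0.05 0 0 0 0; 0 0 -0.05 0 0 0 0'|grep -E "pos|wrist"; done
```

```text
position: [0.5275, -0.0256, 0.1215]
wrist_force: [0.4, 0.3, 7.1]
position: [0.5275, -0.0257, 0.121]
wrist_force: [-1.3, 0.6, 7.0]
position: [0.5275, -0.0256, 0.1206]
wrist_force: [-1.1, -0.8, 7.8]
```

```bash
for i in 1 2; do python3 -m pendant '0 0 -0.05 0 0 0 0; 0 0 -0.05 0 0 0 0'|grep -E "pos|wrist"; done
```

```text
position: [0.5276, -0.0256, 0.1203]
wrist_force: [-0.7, 0.6, 9.3]
position: [0.5276, -0.0256, 0.12]
wrist_force: [-1.9, -0.2, 12.2]
```

```bash
python3 -m pendant '0 0 -0.02 0 0 0 0; 0 0 -0.02 0 0 0 0; 0 0 -0.02 0 0 0 0'|grep -E "pos|wrist"; python3 - <<'E'
from h import *
F=[]
for n in ("side","scene","wrist"):
    c=r.get_image(n);P=cloud(c);F.append(r.state()["wrist_force"]);p=r.state()["position"]
    cv2.imwrite(f"pics/s_{n}.png",c["img"][:,:,::-1])
    m=(np.linalg.norm(P[...,:2]-p[:2],axis=-1)<.022)&(P[...,2]>.1)&(P[...,2]<.13)
    Q=P[m];print(n,len(Q),np.percentile(Q[:,2],[50,80,95]).round(4) if len(Q) else "")
print(np.mean(F,0),p)
E
```

```text
position: [0.5277, -0.0256, 0.12]
wrist_force: [-1.1, 0.1, 13.2]
side 86 [0.1132 0.1229 0.1283]
scene 81 [0.112  0.1241 0.1292]
wrist 1273 [0.1131 0.1198 0.1282]
[-1.06089957  0.1576454  13.10798134] [ 0.52770579 -0.02561118  0.1199933 ]
```

The extra command raised the force without moving the rod, and the collar top sits at about 0.1135 m (expected 0.1143). It is seated. I'll unload, open slowly and withdraw.

```bash
python3 -m pendant '0 0 0.1 0 0 0 0; 0 0 0.1 0 0 0 0'|grep -E "pos|wrist"; python3 -m pendant '0 0 0 0 0 0 2.2; 0 0 0 0 0 0 3.5; 0 0 0 0 0 0 5; 0 0 0 0 0 0 7; 0 0 0 0 0 0 7; 0 0 0 0 0 0 7'
python3 -m pendant '0 0 0 0 0 0 7; 0 0 1 0 0 0 7; 0 0 3 0 0 0 7; 0 0 6 0 0 0 7; 0 0 10 0 0 0 7; 0 0 10 0 0 0 7'
python3 - <<'E'
from h import *
c=r.get_image("side");P=cloud(c);im=c["img"][:,:,::-1]
cv2.imwrite("pics/end.png",cv2.resize(im[130:310,130:290],None,fx=3.3,fy=3.3,interpolation=cv2.INTER_CUBIC))
for n in("wrist","scene"):
    c=r.get_image(n);P=cloud(c)
    m=np.linalg.norm(P[...,:2]-[.5285,-.0265],axis=-1)<.025
    for a,b in((.105,.12),(.145,.165)):
        Q=P[m&(P[...,2]>a)&(P[...,2]<b)];print(n,len(Q),np.median(Q,0).round(4),cv2.minAreaRect(Q[:,:2].astype(np.float32)) if len(Q)>4 else "")
E
```

```text
position: [0.5276, -0.0256, 0.1202]
wrist_force: [-0.3, 0.1, 7.6]
time: 18.73
position: [0.5277, -0.0259, 0.1198]
ee_rot: [0.0, 0.995, -0.105, -0.0]
wrist_force: [0.1, 0.9, 0.4]
width: 0.721
gripper_force: 0.0
time: 19.48
position: [0.5301, -0.0259, 0.2233]
ee_rot: [-0.0, 0.995, -0.105, 0.004]
wrist_force: [0.7, 0.4, -0.5]
width: 0.747
gripper_force: 0.0
wrist 795 [ 0.5347 -0.0299  0.1135] ((0.5301146507263184, -0.027977725490927696), (0.038421034812927246, 0.0390424020588398), 77.53900146484375)
wrist 258 [ 0.5317 -0.0282  0.1535] ((0.5309259295463562, -0.028116457164287567), (0.01361179631203413, 0.013479748740792274), 77.94013214111328)
scene 67 [ 0.5243 -0.0342  0.1128] ((0.5262981653213501, -0.02997492626309395), (0.034395091235637665, 0.038991764187812805), 54.44986343383789)
scene 23 [ 0.5277 -0.0312  0.1507] ((0.5292510986328125, -0.02716134861111641), (0.013785069808363914, 0.013867809437215328), 78.96061706542969)
```

View pics/end.png

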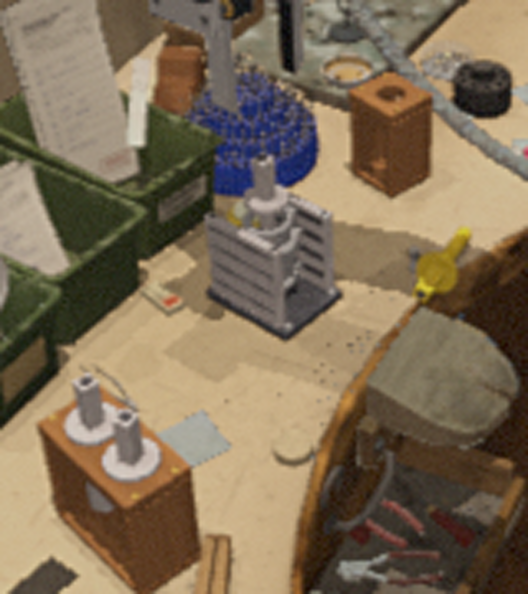

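The rod stands upright in the gauge at crop (265,190), and the two other rods hang untouched in the pair stand at (90,405) and (128,440). The tip is at about 0.024 m, inside the window. Handing in.

```bash
python3 -m pendant '0 0 0 0 0 0 7; 0 0 0 0 0 0 7; 0 0 0 0 0 0 7'|grep time; python3 -c "
from cell import r
print(r.sign_off())"
```

```text
time: 20.0
the job is handed in; nothing more can be done
None
```

The rod from the single stand measured about 15 mm, so rod_c. It is seated upright in the fourth (11.5 mm) ring, pressed home at about 13 N and released, and the job was handed in at 20 s with the other two rods untouched; the sign-off returned no verdict.

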